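# Square up and bring the scriber to the mark

## Task

Get ready to scribe the cut line across the brown rubber mould: stand the T-shaped square on the fixture plate with its stock flush against the mould's long side that faces the robot and its blade lying across over the mould, the blade's left edge right beside the white dot (within a few millimetres, the centre of the dot left uncovered), and let go of it. Then lift the orange scriber out of its stand, carry it over the bottles, and finish still holding it upright and still with its point hovering about 5 mm above the white dot, touching neither mould nor square; the point must never touch the mould, and the bottles, jar, tape and pliers must be left where they are.

Things in the scene. Friction and masses are not known exactly. Their poses are not given: they have to be found in the camera images.
- square_grip (a point): Point to grip on a loose steel T-square (300 g): centre of the blue grip that stands on the middle of its stock, 14 mm thick (x), 44 long (y), its top 66 mm above the stock's underside. The point is 52 mm above that underside; the stock's front face, to lie against the mould, is 9 mm ahead of it in +x. x points along the blade, y to the blade's left edge, z up.
- square: The same square; origin at the centre of the stock's underside, axes as square_grip. Stock 18 (x) by 90 (y) by 24 mm high. Blade 20 mm wide, its edges at y = +10 and -10 mm, lying from 24 to 27 mm above the underside and reaching in +x to 56 mm past the stock's front face.
- blade_edge (a point): Point on the left edge of the square's blade, on the blade's top, 34 mm from square_grip in its +x, 10 mm in its +y and 25 mm below it: the part of the edge that comes beside the dot when the stock is flush. Axes as square_grip.
- dot (a point): White dot, 8 mm across, in the middle of the top face of a fixed brown rubber mould (50 mm in x, 76 in y, 22 high). The point is on that face, 22 mm above the plate the mould is fixed on and 30 above the table. x points across the mould away from the robot, y to the left along it, z up. The mould's robot-side long face is at x = -25 mm from the dot.
- fixture: Aluminium plate, 130 x 130 x 8 mm, fixed to the table, with the mould; origin under its centre, axes as dot, which lies at (25, 1, 30) mm from it. The plate reaches 65 mm out in front of the mould's robot-side face. Stops behind and beside the mould's rear half rise 13 mm above the plate.
- scriber_grip (a point): Orange scriber, 140 mm long, 60 g, loose, standing point down in its stand. Round orange handle 13 mm in diameter from 56 to 140 mm above the point, brass collar 21 mm in diameter from 50 to 56 mm, steel cone below. This point is on its axis, 115 mm above the point, the place to grip. z points up along the scriber, from the point to the handle.
- scriber_tip (a point): The scriber's point (lower end of its axis), z up along the scriber.
- scriber: The scriber; origin at its point, z up along it.
- stand: Wooden scriber stand, 64 x 64 x 55 mm high, fixed on the left table, whose top is 6 mm higher than the right one; origin at the centre of its underside. The scriber stands in a 14 mm through hole in its middle, its collar resting on the top and its point 5 mm above that table; it comes out by lifting it straight up.
- flux_bottle: White square bottle, 46 x 46 x 71 mm high, loose; origin at the centre of its underside. Leave it alone.
- ink_bottle: Blue bottle with black cap, 32 x 40 x 64 mm high, loose; origin at the centre of its underside. Leave it alone.
- teal_jar: Teal jar with lid, 60 mm across, 60 mm high, loose; origin at the centre of its underside. Leave it alone.
- tape_roll: Roll of tape lying flat, 58 mm across, 24 mm high, loose; origin at the centre of its underside. Leave it alone.
- pliers: Red-handled flat pliers lying flat, 60 x 123 x 12 mm, loose; origin at the centre of their underside. Leave them alone.

How it is judged:
On the way, in this order (a step that is already met when the one before it is completed fails the run):
1. the square stands on the plate flush against the mould's robot-side face, blade edge beside the dot, let go of (x of square_grip in the frame of dot between -0.0365 and -0.031 m and y of blade_edge in the frame of dot between -0.01 and 0 m and x of blade_edge in the frame of dot between -0.01 and 0.01 m and z of square_grip in the frame of dot between 0.027 and 0.0325 m and angle between the x axis of square_grip and the x axis of dot, either way round below 0.045 rad and angle between square_grip's own z axis and vertical below 0.05 rad and contact force between square and the fingers below 0.05 N and linear speed of square below 0.01 m/s), for 0.2 s.
2. the scriber is lifted clear out of its stand in the gripper (contact force between the fingers and scriber above 1 N and height (world z) of scriber_tip above 0.07 m), for 0.1 s.
At the end, for the whole second after the job is handed in: Square released on the plate, stock within 2.5 mm of the mould face and 0.045 rad of parallel, blade's left edge 0-10 mm right of the dot's centre; scriber held upright (0.12 rad) and still, touching nothing else, point within 5 mm sideways of the dot and 1.5-12 mm above it (all of step 1 and contact force between the fingers and scriber above 1 N and horizontal distance between scriber_tip and dot below 0.005 m and z of scriber_tip in the frame of dot between 0.0015 and 0.012 m and angle between scriber_tip's own z axis and vertical below 0.12 rad and linear speed of scriber below 0.01 m/s and contact force between scriber and fixture below 0.02 N and contact force between scriber and square below 0.02 N and contact force between scriber and stand below 0.02 N); the arm keeps its last pose, push and grip.
It fails at once if the scriber touches the mould or the fixture (contact force between scriber and fixture above 0.3 N).
It fails at once if a bottle, the jar, the tape or the pliers are moved more than 20 mm (distance of any of flux_bottle, ink_bottle, teal_jar, tape_roll, pliers from where it was at the start of the episode above 0.02 m).
It also fails if it takes over 54 s, if anything falls off the work surface, if the arm or the gripper's body presses on something with over 40 N, if the wrist force passes 120 N, or if a joint passes its speed limit or range.

## Robot

A 6-joint arm with a two-finger parallel gripper is mounted at the origin on a cart in front of the work surface, level with it; the furniture and walls round the work are solid. World frame = base frame: x ahead of the robot, y to its left, z up, the work surface at z = 0. Lengths are in m, angles in rad, forces in N, time in s.
With the tool pointing down it reaches from about 0.4 to 0.825 m from the base axis. Payload 7 kg.
Tool frame: the origin (TCP) lies on the mounting face of the last link; the fingertips stand arm.tcp_to_tips ahead of it and the grasp point (between the pads) lies 159 mm ahead of it (arm.tcp_to_tips is the distance from the TCP to the fingertips, in m); z points along the fingers, y is the direction in which the jaws open and shut (so a half turn about z gives the same grasp; the last joint's range is limited). The gripper opens to 88 mm and grips with 3 to 60 N. Pads are 19 mm wide; open, the fingers measure 130 mm over their backs; the gripper's body (78 mm by 193 mm) begins 47 mm behind the grasp point.
Start: joints at [-1.06, 0.359, 0.012, 0, -1.224, -0.288], TCP at [0.149, -0.658, 0.405] pointing down, gripper open.
Joint ranges: [-3.07, 3.07], [-1.43, 2.12], [-1.02, 1.25], [-3.03, 1.67], [-3.05, -0], [-3.03, 3.03]. Speed limits (rad/s): [2.39, 2.39, 3.01, 3.14, 3.14, 3.14].

## Interface

Orientations are given as [roll, pitch, yaw] about the fixed x, y, z axes, in that order (R = Rz(yaw) Ry(pitch) Rx(roll)).
In Python, from station import arm, cams, job_done, finder gives the robot as it stands.
- The arm moves only by the tool play_rows, never from a script. Its argument "targets" is a list that holds one entry, the list of rows, each a list of 4 numbers: the shift along the tool's x, y, z in m, then the turn about the tool's z in degrees. A call has 1 to 5 rows; each row is the pose to reach, as a shift and turn from the pose commanded when the call began, along the tool's axes at that moment; what a row does not reach only later rows make up. A row lasts 1/8 s, in which the tool goes at most 62.5 mm and 10.7 degrees, less where a joint would pass 70% of its speed; a pose out of reach is approached as far as the arm can. A call with a gripper value outside its range is refused whole. "grip" is the closure in counts, from 0 (fully open) to 255 (shut), set as the call begins (left out, the last holds). The fingers move at their own pace and stop on an object; "newtons" is the grip in N (left out, the last holds). Time passes only in rows, so rows that repeat a pose let the fingers close. It gives the time, the measured TCP pose, the force and the opening at its end, in the units of the state.
- arm.get_state(): the state, without advancing time (a new reading comes with each control period).
- cams.grab_frame(name): name is "side" or "top" or "wrist"; returns (picture, depth): 420x560x3 uint8, red, green, blue; 420x560 float32, m along the optical axis (not along the pixel's ray), 0 where there is no reading.
- cams.camera_params(name): a dict with "intrinsics" (3x3 intrinsics, pixels), "position" and "attitude" of the camera in the world. Camera axes: x right, y down, z forward; pixel columns grow to the right and rows downward; lengths in m; the calibration is good to about 2 mm. A picture is of the moment at which its call begins: read the wrist's pose just before it. camera_params takes no time and is no camera call; for the wrist camera it gives the pose at the moment of the call.
- job_done(): hands the job in, once; it reports no verdict.
Trained networks look in the newest picture that a camera, given by its name, has taken for a name from the list of things; names that differ only in an ending like _2 or _b are one class to them, and where a whole thing is asked for, a point or a joint stands for the part that bears it (a point fixed in the world has none). Each returns a list of dicts, best first, with "score" (0 to 1); they miss things now and then, are a little off and sometimes report something else, mostly with a low value. They report only what shows in the picture. A call takes as long as a camera call.
- finder.find_in(camera, query): "xyz" ([x, y, z] in m, in world coordinates, good to about 4 mm: the middle of the surface that is visible of it).
- finder.masks_of(camera, query): "mask" (420x560 bool, what is visible of it).
The state is a dict: "t": time; "q": joint angles; "qd": joint speeds; "joint_efforts": joint torques, N m; "eef_pos": TCP position; "ee_rot": TCP orientation; "force": force on the tool from outside, world axes, zero at the start; "moment": the same for the moment, N m; "width": finger opening in m.
Only numpy, scipy, OpenCV 4.12 (cv2) and the standard library are available. Lean on these libraries where they do the work, as an engineer would, in place of code of your own. Each camera call takes 0.05 s, during which the arm holds its last target. There are 200 camera calls.

## Working session

There is one attempt and no reset: what is moved stays moved. The work goes in short steps, Python scripts to look and compute and a tool call to move; the robot and the scene stay as the last step left them, time stands still between calls to the robot, and variables do not carry over. Pictures are saved under pics/ and viewed, about 8 in all and at most 12, crops included, and the job is handed in when it is done.

Besides the shell and the picture viewer there is one more tool, called after "Request:" as name([rows], argument=value, ...), one row to a line, values as JSON. play_rows: Moves the arm, as the interface text tells. Its arguments: {"type":"object","properties":{"targets":{"type":"array","items":{"type":"array","items":{"type":"array","items":{"type":"number"}}}},"grip":{"type":"number"},"newtons":{"type":"number"}},"required":["targets"]}

```bash
mkdir -p pics; ls; cat > h.py <<'E'
import numpy as np, cv2
from station import arm, cams, job_done, finder
from scipy.spatial.transform import Rotation as R
def save(name,fn):
    im,d=cams.grab_frame(name); cv2.imwrite('pics/'+fn+'.png',im[:,:,::-1]); np.save('pics/'+fn+'.npy',d); return im,d
def cloud(name,d,p=None):
    p=p or cams.camera_params(name); K=np.array(p['intrinsics']); A=np.array(p['attitude'])
    Rc=A if A.shape==(3,3) else R.from_euler('xyz',A).as_matrix()
    v,u=np.mgrid[:d.shape[0],:d.shape[1]]
    c=np.stack([(u-K[0,2])/K[0,0]*d,(v-K[1,2])/K[1,1]*d,d],-1)
    return c@Rc.T+np.array(p['position'])
E
python3 - <<'E'
from h import *
s=arm.get_state(); print(s, arm.tcp_to_tips)
for c in ['top','side']:
    p=cams.camera_params(c); print(c,p)
    im,d=save(c,c+'0')
    for q in ['square_grip','square','dot','fixture','scriber','stand','flux_bottle','ink_bottle','teal_jar','tape_roll','pliers']:
        r=finder.find_in(c,q); print(q,[(np.round(x['xyz'],4).tolist(),round(x['score'],2)) for x in r[:2]])
a=cv2.imread('pics/top0.png');b=cv2.imread('pics/side0.png')
E
```

```text
pics
{'t': 0.0, 'q': array([-1.05990172e+00,  3.59361411e-01,  1.10447743e-02, -3.67581149e-04,
       -1.22409788e+00, -2.88091396e-01]), 'qd': array([-0.00061472,  0.00036649, -0.0021466 ,  0.00085349, -0.00172745,
       -0.00191276]), 'joint_efforts': array([-2.35414765e-03, -5.82719207e+01,  2.93051201e+01,  6.99707866e+00,
        7.05183222e-03, -1.63949671e-04]), 'eef_pos': array([ 0.14909824, -0.65811478,  0.40372965]), 'ee_rot': array([ 3.13994296e+00, -1.28502642e-04, -2.91891451e+00]), 'force': array([ 0.23369374, -0.44817808, -0.47608864]), 'moment': array([ 0.04001064, -0.01779791, -0.02280897]), 'width': 0.08765577670644199} 0.1781
top {'intrinsics': array([[414.37470601,   0.        , 282.91189947],
       [  0.        , 414.37470601, 212.56291369],
       [  0.        ,   0.        ,   1.        ]]), 'position': array([ 0.38143209, -0.0400256 ,  1.05793491]), 'attitude': array([-2.98159473,  0.01021835, -1.59995687])}
square_grip [([0.5736, -0.3062, 0.0236], 0.84)]
square [([0.6066, 0.0824, 0.0656], 0.65), ([0.5722, -0.3067, 0.0252], 0.63)]
dot [([0.5306, -0.0896, 0.
[... 609 characters left out ...]
'position': array([0.0485309 , 0.73100812, 0.6492108 ]), 'attitude': array([-2.11353831,  0.00578   , -2.58699006])}
square_grip [([0.5622, -0.2996, 0.0255], 0.76)]
square [([0.5668, -0.3009, 0.0254], 0.95)]
dot [([0.5316, -0.0675, 0.0064], 0.62)]
fixture [([0.5307, -0.0687, 0.0087], 0.86)]
scriber [([0.4971, 0.2449, 0.1093], 0.75)]
stand [([0.4853, 0.2551, 0.0511], 0.71)]
flux_bottle [([0.4102, 0.1303, 0.0549], 0.72), ([0.6013, 0.0988, 0.0593], 0.43)]
ink_bottle [([0.5123, 0.1052, 0.0413], 0.74), ([0.5301, -0.0718, 0.007], 0.31)]
teal_jar [([0.6007, 0.0984, 0.0579], 0.93), ([0.5129, 0.1043, 0.0394], 0.56)]
tape_roll [([0.3774, -0.0744, 0.0136], 0.6)]
pliers [([0.6841, -0.211, 0.0123], 0.5)]
```

View pics/top0.png

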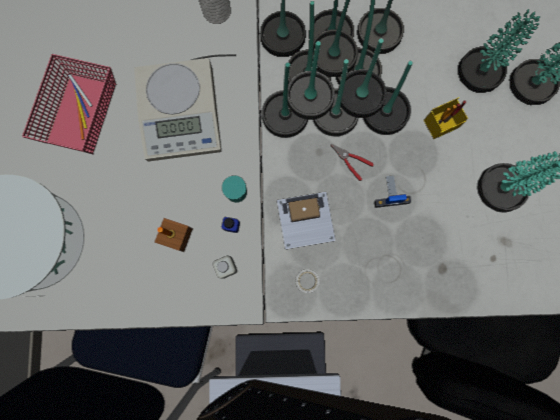

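View pics/side0.png

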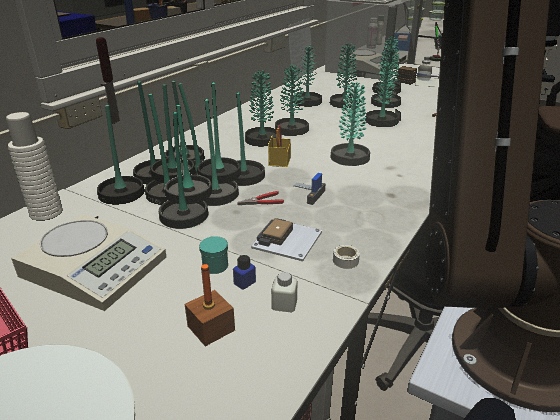

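```bash
cat >> h.py <<'E'
def rect(pts):
    (c,s,a)=cv2.minAreaRect(pts[:,:2].astype(np.float32)*1000); return np.round(c,1),np.round(s,1),round(a,1)
def tool(st=None):
    st=st or arm.get_state(); return np.array(st['eef_pos']),R.from_euler('xyz',st['ee_rot']).as_matrix()
E
python3 - <<'E'
from h import *
im=cv2.imread('pics/top0.png'); d=np.load('pics/top0.npy'); P=cloud('top',d)
hsv=cv2.cvtColor(im,cv2.COLOR_BGR2HSV)
def sel(box,lo,hi,zlo=-.1,zhi=1):
    u0,v0,u1,v1=box; m=np.zeros(d.shape,bool); m[v0:v1,u0:u1]=1
    m&=cv2.inRange(hsv,lo,hi)>0; m&=(d>0)&(P[...,2]>zlo)&(P[...,2]<zhi); return P[m]
for n,a in dict(grip=((370,170,420,215),(100,120,60),(130,255,255)),
  sq=((370,170,420,215),(0,0,0),(180,255,255),.012),
  mould=((280,190,330,225),(5,70,30),(25,255,200)), plate=((270,185,345,255),(0,0,140),(180,60,255),.003,.02),
  stand=((150,210,200,255),(5,100,30),(25,255,255)),scr=((145,215,185,250),(5,200,150),(18,255,255))).items():
    p=sel(*a); print(n,len(p),np.round(np.median(p,0),4),rect(p), np.round(p[:,2].min(),3),np.round(p[:,2].max(),3))
p=cams.camera_params('wrist'); t,T=tool(); 
A=R.from_euler('xyz',p['attitude']).as_matrix(); print('cam in tool',T.T@(np.array(p['position'])-t)); print(np.round(T.T@A,3)); print(p['intrinsics'])
E
```

```text
grip 115 [ 0.569  -0.3134  0.0658] (array([ 571.3, -319.7]), array([13.7, 57. ]), 6.1) 0.023 0.07
sq 476 [ 0.5725 -0.308   0.0273] (array([ 598.1, -310.3]), array([73.6, 91.4]), 5.2) 0.012 0.07
mould 517 [ 0.5548 -0.087   0.0302] (array([554.9, -87.9]), array([48.5, 73.7]), 6.8) 0.023 0.036
plate 1746 [ 0.5082 -0.0955  0.0078] (array([533.6, -94.9]), array([192.4, 177.9]), 87.4) 0.003 0.02
stand 766 [0.4956 0.2331 0.0607] (array([499. , 238.4]), array([63.7, 61.7]), 70.2) 0.012 0.153
scr 14 [0.4996 0.2389 0.1502] (array([499.7, 238.6]), array([7. , 8.8]), 79.6) 0.145 0.153
cam in tool [0.07004896 0.00151974 0.02088316]
[[-0.    -0.965 -0.261]
 [ 1.    -0.    -0.001]
 [ 0.001 -0.261  0.965]]
[[299.54401989   0.         276.05985042]
 [  0.         299.54401989 215.49884147]
 [  0.           0.           1.        ]]
```

Request:
play_rows([
  [[-0.05,0.025,0.0,-10],[-0.11,0.055,0.01,-20],[-0.165,0.08,0.015,-30],[-0.22,0.11,0.02,-40],[-0.275,0.14,0.03,-50]],
], grip=0)

```text
t: 1.82
eef_pos: [0.3843, -0.4627, 0.3758]
ee_rot: [-3.14, -0.0, -2.04]
force: [0.7, -0.3, 0.3]
width: 0.0875
```

Request:
play_rows([
  [[-0.055,-0.025,0.005,-10],[-0.11,-0.048,0.01,-20],[-0.165,-0.072,0.018,-29],[-0.218,-0.095,0.025,-33],[-0.218,-0.095,0.025,-33]],
])

```text
t: 2.45
eef_pos: [0.5698, -0.311, 0.3493]
ee_rot: [3.141, 0.0, -1.465]
force: [-0.3, 0.2, 0.7]
width: 0.0875
```

```bash
python3 - <<'E'
from h import *
p=cams.camera_params('wrist'); im,d=save('wrist','w1'); st=arm.get_state(); t,T=tool(st); print(st['t'],t,st['ee_rot'],st['qd'].max())
P=cloud('wrist',d,p); np.save('pics/w1P.npy',P)
hsv=cv2.cvtColor(im,cv2.COLOR_RGB2HSV)
m=(cv2.inRange(hsv,(100,120,60),(130,255,255))>0)&(d>0)
near=np.linalg.norm(P[...,:2]-[.571,-.315],axis=-1)<.09
for n,mm in dict(gripall=m&near,griptop=m&near&(P[...,2]>.058),stocktop=near&(P[...,2]>.019)&(P[...,2]<.032)).items():
    q=P[mm]; print(n,len(q),np.round(q.mean(0),4) if len(q) else '',rect(q) if len(q)>5 else '')
for q in ['square_grip','square']: print([(np.round(x['xyz'],4),round(x['score'],2)) for x in finder.find_in('wrist',q)[:2]])
E
```

```text
2.5 [ 0.56845721 -0.31219819  0.34963522] [ 3.14058775e+00  3.37121206e-04 -1.46739141e+00] 0.001587073812887362
gripall 665 [ 0.572  -0.3132  0.0645] (array([ 571.3, -305.6]), array([13.5, 56.5]), 4.5)
griptop 663 [ 0.5719 -0.3133  0.0646] (array([ 571.7, -312.4]), array([12.9, 42.8]), 5.7)
stocktop 1711 [ 0.5944 -0.3152  0.0249] (array([ 599.4, -310.5]), array([74.1, 89.3]), 4.8)
[(array([ 0.577 , -0.3145,  0.0312]), 0.73)]
[(array([ 0.5804, -0.3176,  0.0266]), 0.55)]
```

View pics/w1.png

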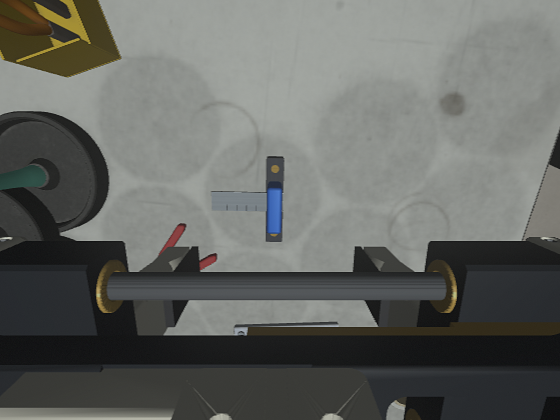

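Request:
play_rows([
  [[0.0,-0.0035,0.045,0.6],[0.0,-0.0035,0.09,0.6],[0.0,-0.0035,0.12,0.6],[0.0,-0.0035,0.135,0.6],[0.0,-0.0035,0.135,0.6]],
])

```text
t: 3.22
eef_pos: [0.57, -0.3141, 0.2151]
ee_rot: [3.14, 0.0, -1.482]
force: [1.2, 0.9, 0.5]
width: 0.0879
```

Request:
play_rows([
  [[0,0,0,0],[0,0,0,0],[0,0,0,0],[0,0,0,0],[0,0,0,0]],
], grip=255, newtons=25)

```text
t: 3.85
eef_pos: [0.5706, -0.3133, 0.2155]
ee_rot: [-3.141, -0.0, -1.481]
force: [-1.1, -1.1, 0.3]
width: 0.0433
```

Request:
play_rows([
  [[0,0,0,0],[0,0,0,0],[0,0,0,0],[0,0,0,0],[0,0,0,0]],
])

```text
t: 4.47
eef_pos: [0.5707, -0.3134, 0.2153]
ee_rot: [-3.142, 0.0, -1.481]
force: [-0.1, -0.3, -0.9]
width: 0.0138
```

Request:
play_rows([
  [[0,0,-0.03,0],[0,0,-0.08,0],[-0.02,0,-0.125,0],[-0.06,-0.003,-0.135,0],[-0.115,-0.006,-0.135,0]],
])

```text
t: 5.1
eef_pos: [0.566, -0.1978, 0.3511]
ee_rot: [-3.14, 0.0, -1.483]
force: [0.9, 0.8, -3.0]
width: 0.0136
```

Request:
play_rows([
  [[-0.055,-0.003,0,0],[-0.11,-0.006,0,0],[-0.16,-0.009,0,0],[-0.198,-0.012,0,0],[-0.198,-0.012,0,0]],
])

```text
t: 5.72
eef_pos: [0.5599, 0.0023, 0.3499]
ee_rot: [3.141, 0.0, -1.478]
force: [-0.2, -0.1, -3.5]
width: 0.0141
```

```bash
python3 - <<'E'
from h import *
p=cams.camera_params('wrist'); im,d=save('wrist','w2'); st=arm.get_state(); t,T=tool(st); print(st['t'],t,st['ee_rot'],st['width'])
P=cloud('wrist',d,p); np.save('pics/w2P.npy',P)
hsv=cv2.cvtColor(im,cv2.COLOR_RGB2HSV)
for q in ['dot','fixture']:
    r=finder.find_in('wrist',q); print(q,[(np.round(x['xyz'],4),round(x['score'],2)) for x in r[:2]])
near=np.linalg.norm(P[...,:2]-[.555,-.088],axis=-1)<.09
m=near&(d>0)&(P[...,2]>.024)&(P[...,2]<.037); q=P[m]; print('mouldtop',len(q),q.mean(0),rect(q))
m2=m&(cv2.inRange(hsv,(0,0,170),(180,70,255))>0); q=P[m2]; print('dot',len(q),q.mean(0) if len(q) else '')
m=near&(d>0)&(P[...,2]>.003)&(P[...,2]<.013); print('plate z',np.median(P[m][:,2]))
# held square in tool frame
Q=(P-t)@T; m=(d>0)&(P[...,2]>.1)&(np.abs(Q[...,0])<.05)&(np.abs(Q[...,1])<.075)&(Q[...,2]>.17)
print(m.sum(), np.argwhere(m).min(0),np.argwhere(m).max(0),[np.round(np.percentile(Q[m][:,i],[1,50,99]),4) for i in range(3)])
E
```

```text
5.775 [0.55992009 0.00112791 0.34985475] [ 3.14026110e+00  5.85350599e-05 -1.47850614e+00] 0.013704388923012257
dot [(array([ 0.533 , -0.0966,  0.0069]), 0.78)]
fixture [(array([ 0.5353, -0.0961,  0.0122]), 0.69)]
mouldtop 4232 [ 0.55643741 -0.08626659  0.02920639] (array([556.3, -86.2]), array([49.4, 76.4]), 7.8)
dot 64 [ 0.55662389 -0.08504228  0.02976758]
plate z 0.007107973585340571
2227 [175 168] [252 310] [array([0.0037, 0.0236, 0.0428]), array([-0.0602, -0.0021,  0.0141]), array([0.1705, 0.1918, 0.2108])]
```

View pics/w2.png

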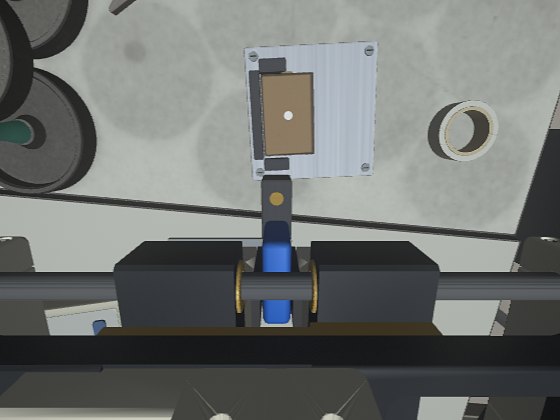

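```bash
python3 - <<'E'
from h import *
im=cv2.imread('pics/w2.png'); P=np.load('pics/w2P.npy'); d=np.load('pics/w2.npy')
t=np.array([.55992,.00113,.34985]); T=R.from_euler('xyz',[3.14026,0,-1.4785]).as_matrix(); Q=(P-t)@T
# mould brown mask, edge toward robot (image right)
hsv=cv2.cvtColor(im,cv2.COLOR_BGR2HSV)
b=((cv2.inRange(hsv,(5,60,60),(25,255,255))>0)); b[:, :240]=0; b[:,330:]=0; b[:60]=0; b[165:]=0
K=cams.camera_params('wrist')['intrinsics']
from h import R
p=cams.camera_params('wrist'); A=R.from_euler('xyz',p['attitude']).as_matrix(); o=np.array(p['position'])
def onz(u,v,z):
    r=A@np.array([(u-K[0,2])/K[0,0],(v-K[1,2])/K[1,1],1]); return o+r*(z-o[2])/r[2]
E=np.array([onz(np.where(b[v])[0].max()+.5,v,.03) for v in range(82,148)])
L=np.array([onz(np.where(b[v])[0].min()-.5,v,.03) for v in range(82,148)])
for e in (E,L):
    k=np.polyfit(e[:,1],e[:,0],1); print('edge x at y=-.086',np.polyval(k,-.086),'yaw deg',-np.degrees(np.arctan(k[0])))
g=b.copy(); r=cv2.minAreaRect(np.argwhere(b)[:,::-1].astype(np.float32)); print(r, onz(*r[0],.03))
w=cv2.inRange(hsv,(0,0,200),(180,50,255))>0; w[:, :275]=0;w[:,302:]=0;w[:102]=0;w[128:]=0
c=np.argwhere(w).mean(0); print('dot',onz(c[1],c[0],.03),c)
# stock top & blade in tool frame
m=(d>0)&(P[...,2]>.1)&(Q[...,2]>.18)&(Q[...,2]<.192)&(np.abs(Q[...,1])<.08)&(np.abs(Q[...,0])<.06)
s=m&(np.abs(Q[...,1])<.012)
print('stock',rect(Q[s]),np.median(Q[s][:,2]))
bl=m&(Q[...,1]<-.02); print('blade',bl.sum(), rect(Q[bl]) if bl.sum()>4 else '')
q=Q[m]; 
for y in np.arange(-.07,.02,.005):
    k=np.abs(q[:,1]-y)<.0025
    if k.sum()>2: print(round(y,3),k.sum(),np.round([q[k,0].min(),q[k,0].max()],4))
E
python3 - <<'E'
import cv2
a=cv2.imread('pics/w2.png')[160:340,130:350]; cv2.imwrite('pics/w2c.png',cv2.resize(a,None,fx=3,fy=3))
E
```

```text
edge x at y=-.086 0.5340169644606623 yaw deg 7.269504640569866
edge x at y=-.086 0.5799295260290673 yaw deg 7.642985586239376
((287.4211730957031, 112.87812805175781), (81.94414520263672, 50.286354064941406), 89.11859893798828) [ 0.55702678 -0.08969897  0.03      ]
dot [ 0.5564906  -0.08769503  0.03      ] [115.1509434  287.77358491]
stock (array([21.8, -1.8]), array([21.9, 41.3]), 87.4) 0.191436395821556
blade 226 (array([  7.3, -42.2]), array([ 4.7, 44.9]), 4.2)
-0.065 11 [0.0065 0.0081]
-0.06 25 [0.0069 0.0082]
-0.055 24 [0.0068 0.008 ]
-0.05 24 [0.0068 0.008 ]
-0.045 27 [0.0067 0.008 ]
-0.04 25 [0.0069 0.0081]
-0.035 25 [0.0068 0.0081]
-0.03 23 [0.0066 0.0081]
-0.025 24 [0.0064 0.008 ]
-0.02 58 [0.0033 0.0081]
-0.015 72 [0.003 0.008]
-0.01 84 [0.0007 0.0419]
-0.005 179 [0.0149 0.042 ]
0.0 171 [0.0187 0.0425]
0.005 179 [0.0151 0.0427]
0.01 31 [0.0059 0.0419]
```

View pics/w2c.png

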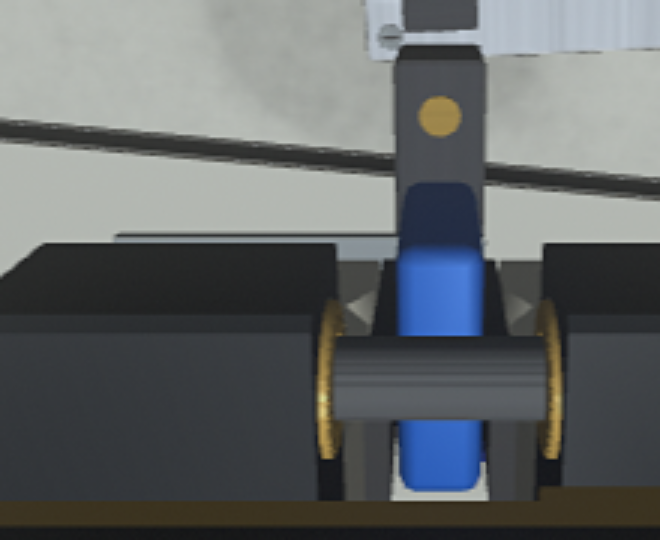

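Request:
play_rows([
  [[0.045,0.025,0.02,-2.2],[0.09,0.048,0.05,-2.2],[0.106,0.0535,0.085,-2.2],[0.106,0.0535,0.1,-2.2],[0.106,0.0535,0.1,-2.2]],
])

```text
t: 6.5
eef_pos: [0.5166, -0.1109, 0.2496]
ee_rot: [3.14, -0.0, -1.443]
force: [-0.8, 0.7, -3.2]
width: 0.0141
```

```bash
python3 - <<'E'
from h import *
im,d=save('wrist','w3'); st=arm.get_state(); print(st['t'],st['eef_pos'],st['ee_rot'],st['width'],st['force'])
cv2.imwrite('pics/w3c.png',cv2.resize(im[100:340,100:420,::-1],None,fx=2.4,fy=2.4))
E
```

```text
6.55 [ 0.51719665 -0.11045565  0.25068335] [-3.14159126e+00 -3.07116501e-04 -1.44244459e+00] 0.013667973300793591 [ 0.81669872  0.56554434 -3.13900055]
```

View pics/w3c.png

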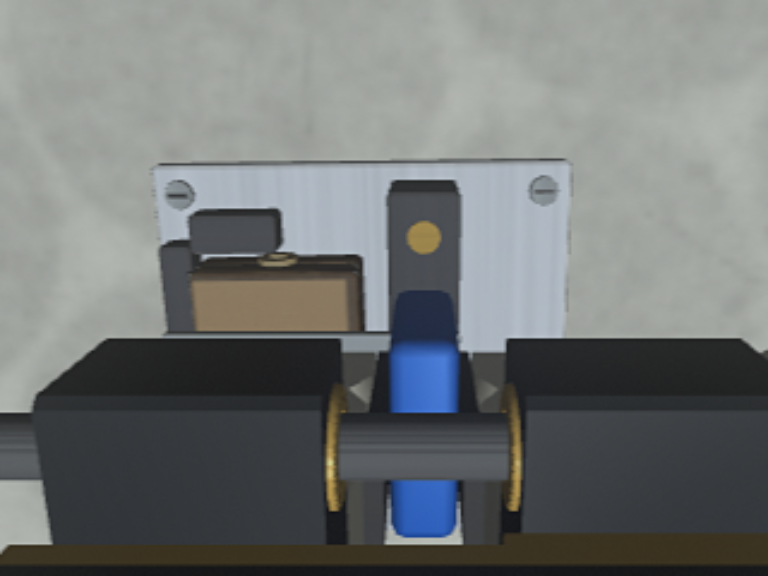

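Request:
play_rows([
  [[0,0,0.012,0],[0,0,0.021,0],[0,0,0.025,0],[0,0,0.027,0],[0,0,0.027,0]],
])

```text
t: 7.18
eef_pos: [0.5168, -0.1103, 0.2235]
ee_rot: [-3.141, -0.0, -1.442]
force: [-1.5, -0.2, -3.4]
width: 0.0135
```

Request:
play_rows([
  [[0,-0.002,0,0],[0,-0.004,0,0],[0,-0.006,0,0],[0,-0.006,0,0]],
])

```text
t: 7.68
eef_pos: [0.5228, -0.1096, 0.2234]
ee_rot: [-3.141, -0.0, -1.442]
force: [-0.5, 0.2, -3.7]
width: 0.0139
```

Request:
play_rows([
  [[0,-0.001,0,0],[0,-0.002,0,0],[0,-0.002,0,0]],
])

```text
t: 8.05
eef_pos: [0.5247, -0.1093, 0.2234]
ee_rot: [-3.141, -0.0, -1.442]
force: [-0.6, -0.0, -2.7]
width: 0.0141
```

Request:
play_rows([
  [[0,-0.001,0,0],[0,-0.001,0,0]],
])

```text
t: 8.3
eef_pos: [0.5253, -0.1093, 0.2233]
ee_rot: [3.141, 0.0, -1.442]
force: [-0.8, 0.7, -2.2]
width: 0.0139
```

Request:
play_rows([
  [[0,-0.001,0,0],[0,-0.001,0,0]],
])

```text
t: 8.55
eef_pos: [0.5257, -0.1092, 0.2233]
ee_rot: [3.139, 0.0, -1.442]
force: [-6.2, 0.9, 2.5]
width: 0.0137
```

Request:
play_rows([
  [[0,-0.001,0,0],[0,-0.001,0,0]],
])

```text
t: 8.8
eef_pos: [0.526, -0.1092, 0.2233]
ee_rot: [3.138, 0.0, -1.443]
force: [-8.7, -0.2, 5.9]
width: 0.0135
```

Request:
play_rows([
  [[0,0.001,0.0,0],[0,0.001,0.001,0],[0,0.001,0.001,0]],
])

```text
t: 9.18
eef_pos: [0.5256, -0.1092, 0.2233]
ee_rot: [3.14, -0.0, -1.442]
force: [-9.0, 2.8, 12.8]
width: 0.0143
```

Request:
play_rows([
  [[0,0,0.001,0],[0,0,0.001,0]],
])

```text
t: 9.43
eef_pos: [0.5256, -0.1092, 0.2232]
ee_rot: [3.14, -0.0, -1.442]
force: [-13.2, 4.1, 23.9]
width: 0.0137
```

Request:
play_rows([
  [[0,0,-0.001,0],[0,0,-0.001,0]],
])

```text
t: 9.68
eef_pos: [0.5257, -0.1092, 0.2233]
ee_rot: [3.14, -0.0, -1.442]
force: [-8.9, 3.1, 12.2]
width: 0.0141
```

Request:
play_rows([
  [[0,0,0,0],[0,0,0,0],[0,0,0,0],[0,0,0,0],[0,0,0,0]],
], grip=80)

```text
t: 10.3
eef_pos: [0.5266, -0.1091, 0.2223]
ee_rot: [-3.142, -0.0, -1.442]
force: [0.2, 0.5, -0.2]
width: 0.0571
```

```bash
python3 - <<'E'
from h import *
st=arm.get_state(); im,d=save('wrist','w4'); print(st['t'],st['eef_pos'],st['width'],st['force'])
cv2.imwrite('pics/w4c.png',cv2.resize(im[100:340,100:420,::-1],None,fx=2.4,fy=2.4))
E
```

```text
10.3 [ 0.52664426 -0.10911676  0.22230807] 0.05708942104211277 [ 0.18180374  0.50982624 -0.15308975]
```

Request:
play_rows([
  [[0,0,-0.03,0],[0,0,-0.08,0],[-0.02,0,-0.125,0],[-0.06,-0.02,-0.127,0],[-0.09,-0.03,-0.127,0]],
], grip=0)

```text
t: 10.98
eef_pos: [0.5452, -0.0148, 0.3505]
ee_rot: [-3.139, 0.0, -1.442]
force: [0.7, -0.5, -0.2]
width: 0.0875
```

Request:
play_rows([
  [[0,0,0,0]],
])

```text
t: 11.1
eef_pos: [0.5451, -0.0143, 0.3495]
ee_rot: [-3.141, 0.0, -1.44]
force: [0.2, 0.9, -0.9]
width: 0.0874
```

```bash
cat > m.py <<'E'
from h import *
import sys
n=sys.argv[1]
p=cams.camera_params('wrist'); im,d=save('wrist',n); st=arm.get_state(); t,T=tool(st); print(st['t'],t,st['ee_rot'],st['force'])
P=cloud('wrist',d,p); Q=(P-t)@T
hsv=cv2.cvtColor(im,cv2.COLOR_RGB2HSV)
near=(np.linalg.norm(P[...,:2]-[.54,-.095],axis=-1)<.1)&(d>0)
brown=(cv2.inRange(hsv,(5,60,50),(25,255,255))>0)&near&(P[...,2]<.045)
blue=(cv2.inRange(hsv,(100,120,60),(130,255,255))>0)&near
white=(cv2.inRange(hsv,(0,0,185),(180,50,255))>0)&near&(P[...,2]>.024)&(P[...,2]<.036)
print('brown',rect(P[brown&(P[...,2]>.025)]))
g=blue&(P[...,2]>.065); print('griptop',g.sum(),rect(P[g]),np.round(P[g].mean(0),4))
print('white',white.sum(),np.round(P[white].mean(0),4),'pix',np.argwhere(white).mean(0))
sq=near&(P[...,2]>.0315)&(P[...,2]<.042)&(hsv[...,1]<60); print('stock+blade',rect(P[sq]))
v,u=np.argwhere(near).mean(0).astype(int); v=max(v,100);u=min(max(u,130),430)
cv2.imwrite(f'pics/{n}c.png',cv2.resize(im[v-100:v+100,u-130:u+130,::-1],None,fx=3,fy=3))
E
python3 m.py w5
```

```text
11.15 [ 0.54480567 -0.01519767  0.3493189 ] [ 3.14146913e+00  2.81295555e-05 -1.44056058e+00] [ 0.69811242  0.28305282 -0.63997366]
brown (array([550.7, -96.5]), array([62.3, 92.9]), 7.9)
griptop 926 (array([ 525.2, -108.5]), array([13.1, 43. ]), 7.7) [ 0.5255 -0.1087  0.0727]
white 49 [ 0.5567 -0.0851  0.0299] pix [131.57142857 273.95918367]
stock+blade (array([ 552.8, -104.5]), array([73.1, 87.8]), 8.1)
```

View pics/w5c.png

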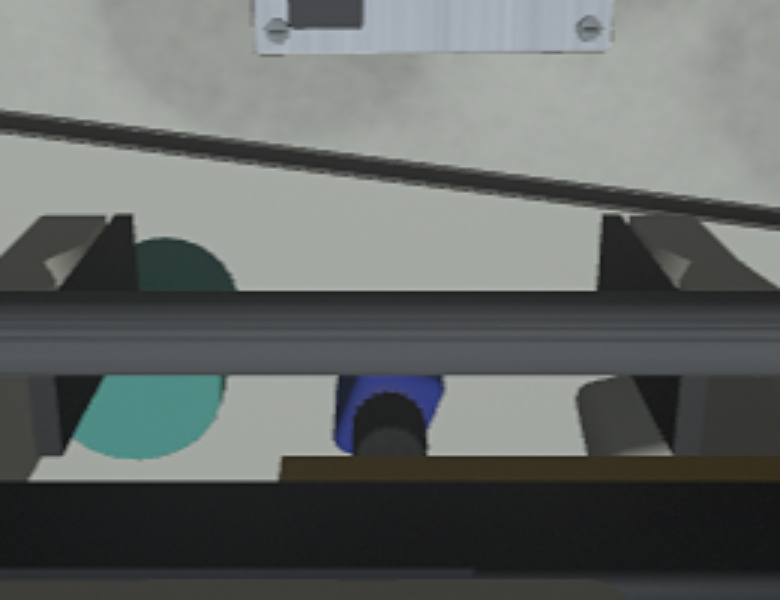

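```bash
python3 - <<'E'
import cv2
im=cv2.imread('pics/w5.png'); cv2.imwrite('pics/w5d.png',cv2.resize(im[80:200,200:360],None,fx=5,fy=5,interpolation=cv2.INTER_CUBIC))
E
```

```text
(no output)
```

View pics/w5d.png

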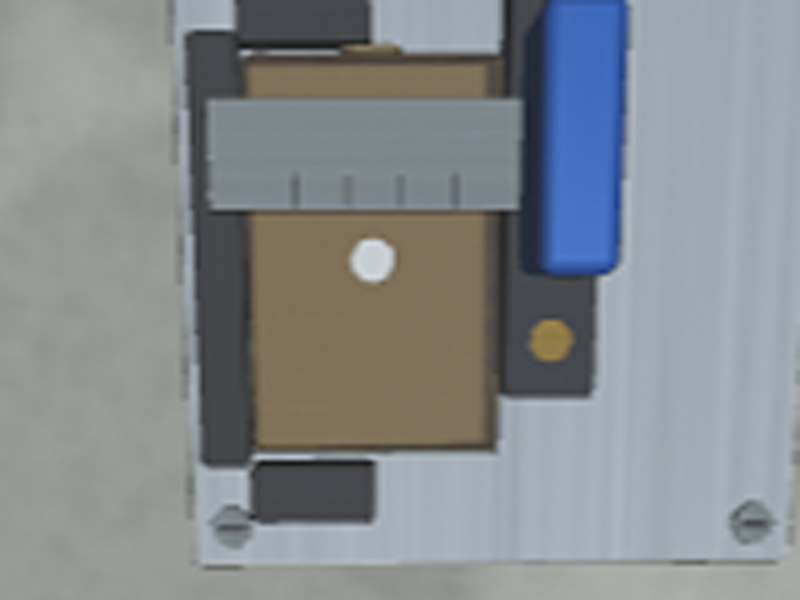

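```bash
python3 - <<'E'
from h import *
im=cv2.imread('pics/w5.png'); hsv=cv2.cvtColor(im,cv2.COLOR_BGR2HSV).astype(int); g=cv2.GaussianBlur(im,(0,0),.8).astype(float)
p=cams.camera_params('wrist'); K=p['intrinsics']; A=R.from_euler('xyz',p['attitude']).as_matrix(); o=np.array(p['position'])
def onz(u,v,z):
    r=A@np.array([(u-K[0,2])/K[0,0],(v-K[1,2])/K[1,1],1]); return (o+r*(z-o[2])/r[2])[:2]
def edge(scan,lo,hi,z,horiz):
    E=[]
    for s in scan:
        l=g[lo:hi,s] if horiz else g[s,lo:hi]
        k=np.abs(np.diff(l,axis=0)).sum(1); i=k.argmax()
        if 0<i<len(k)-1:
            a,b,c=k[i-1:i+2]; i=i+.5*(a-c)/(a-2*b+c)
        e=lo+i+.5; E.append(onz(s,e,z) if horiz else onz(e,s,z))
    E=np.array(E); c=np.median(E,0); vx,vy,_,_=cv2.fitLine(E.astype(np.float32),cv2.DIST_HUBER,0,1e-4,1e-4).ravel()
    return c,np.degrees(np.arctan(vy/vx)) if horiz else -np.degrees(np.arctan(vx/vy))
print('blade L',edge(range(245,298),118,126,.035,1)); print('blade R',edge(range(245,298),95,104,.035,1))
print('mould end',edge(range(254,296),165,173,.030,1))
print('mould far',edge(range(126,168),246,254,.03,0))
print('mould near',edge(range(126,168),293,299,.03,0)); print('stock near',edge(range(136,156),314,322,.032,0)); print('stock front',edge(range(124,156),298,304,.032,0))
E
```

```text
blade L (array([ 0.56005223, -0.09467485]), np.float32(7.4134254))
blade R (array([ 0.56247073, -0.11386033]), np.float32(7.550403))
mould end (array([ 0.55086192, -0.04887691]), np.float32(10.366303))
mould far (array([ 0.57747108, -0.06916575]), np.float32(7.832626))
mould near (array([ 0.53261499, -0.0750136 ]), np.float32(7.370455))
stock near (array([ 0.51170273, -0.07876561]), np.float32(8.352771))
stock front (array([ 0.53188694, -0.08178674]), np.float32(8.553259))
```

Request:
play_rows([
  [[0.05,0.015,0.0,0],[0.09,0.03,0.03,0],[0.09,0.03,0.08,0],[0.09,0.03,0.127,0],[0.09,0.03,0.127,0]],
], grip=80)

```text
t: 11.78
eef_pos: [0.5247, -0.1101, 0.2195]
ee_rot: [3.134, 0.0, -1.444]
force: [-0.1, 1.1, -0.2]
width: 0.0606
```

Request:
play_rows([
  [[0,0,0,0],[0,0,0,0],[0,0,0,0],[0,0,0,0],[0,0,0,0]],
], grip=255, newtons=20)

```text
t: 12.4
eef_pos: [0.5265, -0.109, 0.2227]
ee_rot: [-3.141, 0.0, -1.442]
force: [-2.9, 0.1, 2.9]
width: 0.0158
```

Request:
play_rows([
  [[0,0,0,0],[0,0,0,0]],
])

```text
t: 12.65
eef_pos: [0.5259, -0.1092, 0.2225]
ee_rot: [3.14, -0.0, -1.442]
force: [-4.8, 1.1, 6.5]
width: 0.014
```

Slide along the mould by 4.5 mm, then ease and release.

Request:
play_rows([
  [[0,0,-0.0005,0],[-0.001,0,-0.0005,0],[-0.0025,0,-0.0005,0],[-0.004,0,-0.0005,0],[-0.0045,0,-0.0005,0]],
])

```text
t: 13.28
eef_pos: [0.5253, -0.1051, 0.2225]
ee_rot: [3.139, -0.001, -1.442]
force: [-2.6, -4.9, 0.5]
width: 0.0139
```

Request:
play_rows([
  [[0,-0.0005,0.0005,0],[0,-0.0005,0.0005,0]],
])

```text
t: 13.52
eef_pos: [0.5255, -0.1051, 0.2225]
ee_rot: [3.139, -0.001, -1.442]
force: [-6.8, -3.0, 7.7]
width: 0.0138
```

Request:
play_rows([
  [[0,0,0,0],[0,0,0,0],[0,0,0,0],[0,0,0,0],[0,0,0,0]],
], grip=80)

```text
t: 14.15
eef_pos: [0.5266, -0.1045, 0.2224]
ee_rot: [-3.141, 0.0, -1.442]
force: [0.4, 0.0, 0.1]
width: 0.0574
```

Request:
play_rows([
  [[0,0,-0.03,0],[0,0,-0.08,0],[-0.02,0,-0.125,0],[-0.06,-0.02,-0.127,0],[-0.085,-0.03,-0.127,0]],
], grip=0)

```text
t: 14.78
eef_pos: [0.5458, -0.0151, 0.3505]
ee_rot: [-3.139, 0.001, -1.442]
force: [0.6, 0.6, 0.2]
width: 0.0874
```

Request:
play_rows([
  [[0,0,0,0],[0,0,0,0]],
])

```text
t: 15.02
eef_pos: [0.5451, -0.0166, 0.3491]
ee_rot: [3.141, -0.0, -1.442]
force: [-0.1, -0.1, 0.5]
width: 0.0872
```

```bash
python3 m.py w6; python3 - <<'E'
import cv2
im=cv2.imread('pics/w6.png'); cv2.imwrite('pics/w6d.png',cv2.resize(im[80:200,200:360],None,fx=5,fy=5,interpolation=cv2.INTER_CUBIC))
E
```

```text
15.075 [ 0.54508043 -0.01689221  0.34919082] [ 3.14106244e+00 -1.07680341e-04 -1.44247209e+00] [ 0.1793702  -0.87721667  0.17126869]
brown (array([550.6, -94.2]), array([62. , 88.3]), 8.3)
griptop 901 (array([ 524.8, -104.2]), array([13.1, 42.7]), 8.0) [ 0.525  -0.1047  0.0727]
white 46 [ 0.5568 -0.085   0.0299] pix [134.13043478 273.08695652]
stock+blade (array([ 552.3, -101.2]), array([73.5, 87.7]), 7.6)
```

View pics/w6d.png

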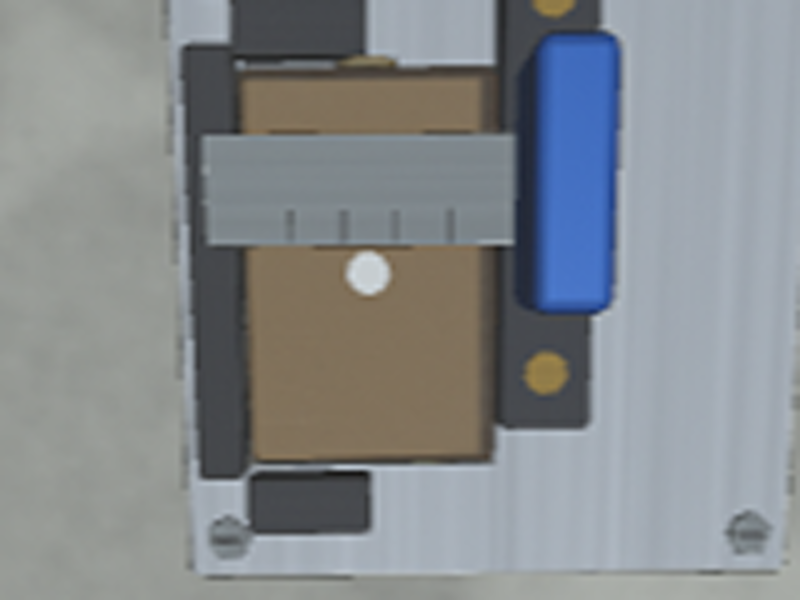

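Request:
play_rows([
  [[-0.045,0.002,-0.02,0],[-0.1,0.005,-0.03,0],[-0.155,0.008,-0.03,0],[-0.21,0.011,-0.03,0],[-0.258,0.013,-0.03,0]],
])

```text
t: 15.7
eef_pos: [0.4989, 0.2387, 0.3795]
ee_rot: [-3.141, 0.0, -1.443]
force: [1.3, 0.1, 1.0]
width: 0.0875
```

Request:
play_rows([
  [[0,0,0,0],[0,0,0,0]],
])

```text
t: 15.95
eef_pos: [0.4994, 0.2371, 0.3791]
ee_rot: [3.141, -0.0, -1.442]
force: [-0.2, -0.1, -0.5]
width: 0.0875
```

```bash
python3 - <<'E'
from h import *
p=cams.camera_params('wrist'); im,d=save('wrist','w7'); st=arm.get_state(); t,T=tool(st); print(st['t'],t,st['ee_rot'])
P=cloud('wrist',d,p); Q=(P-t)@T; hsv=cv2.cvtColor(im,cv2.COLOR_RGB2HSV)
o=(cv2.inRange(hsv,(5,150,100),(20,255,255))>0)&(d>0)&(np.linalg.norm(P[...,:2]-[.499,.2385],axis=-1)<.05)
for a,b in ((.146,.156),(.13,.146),(.11,.13),(.09,.11),(.056,.066)):
    m=o&(P[...,2]>a)&(P[...,2]<b)
    if m.sum()>5: print(a,m.sum(),'world',rect(P[m]),'tool',rect(Q[m]))
for q in ['scriber','scriber_grip']: print([(np.round(x['xyz'],4),round(x['score'],2)) for x in finder.find_in('wrist',q)[:2]])
E
```

```text
16.0 [0.49947522 0.23670341 0.37922871] [ 3.14114798e+00 -3.84350569e-04 -1.44316024e+00]
0.146 194 world (array([500.4, 240.8]), array([11.7, 11.5]), 76.0) tool (array([-4. , -1.5]), array([11.7, 11.5]), 21.3)
[(array([0.4978, 0.2367, 0.1228]), 0.67)]
[(array([0.504 , 0.2337, 0.1216]), 0.57)]
```

View pics/w7.png

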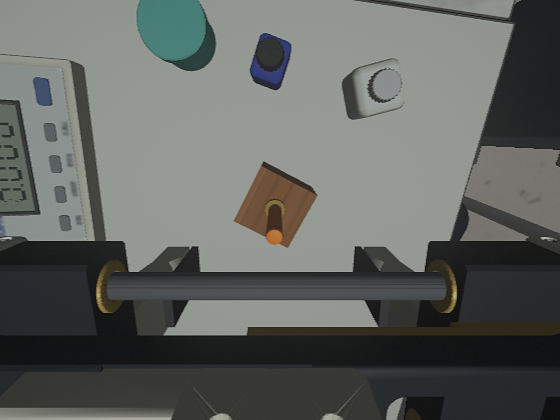

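Request:
play_rows([
  [[-0.004,-0.0015,0.02,0],[-0.004,-0.0015,0.05,0],[-0.004,-0.0015,0.08,0],[-0.004,-0.0015,0.094,0],[-0.004,-0.0015,0.094,0]],
])

```text
t: 16.73
eef_pos: [0.5005, 0.2413, 0.2849]
ee_rot: [3.14, -0.001, -1.443]
force: [-0.4, 0.2, 0.5]
width: 0.088
```

Request:
play_rows([
  [[0,0,0,0],[0,0,0,0],[0,0,0,0],[0,0,0,0],[0,0,0,0]],
], grip=255, newtons=20)

```text
t: 17.35
eef_pos: [0.5003, 0.242, 0.2855]
ee_rot: [-3.141, 0.0, -1.442]
force: [0.0, 0.2, -0.1]
width: 0.0432
```

Request:
play_rows([
  [[0,0,0,0],[0,0,0,0],[0,0,0,0],[0,0,0,0],[0,0,0,0]],
])

```text
t: 17.98
eef_pos: [0.5003, 0.2419, 0.2853]
ee_rot: [3.141, -0.0, -1.442]
force: [-0.7, 0.5, -0.5]
width: 0.0127
```

Request:
play_rows([
  [[0,0,-0.01,0],[0,0,-0.03,0],[0,0,-0.06,0],[0,0,-0.09,0],[0,0,-0.12,0]],
])

```text
t: 18.6
eef_pos: [0.5002, 0.2418, 0.4071]
ee_rot: [-3.141, 0.0, -1.442]
force: [-0.1, 0.6, -1.3]
width: 0.0129
```

Request:
play_rows([
  [[0,0,0,0],[0,0,0,0]],
])

```text
t: 18.85
eef_pos: [0.5, 0.2417, 0.4054]
ee_rot: [3.141, 0.0, -1.442]
force: [0.5, -0.3, -1.6]
width: 0.0124
```

```bash
cat > s.py <<'E'
from h import *
import sys
n=sys.argv[1]
im,d=save('side',n); p=cams.camera_params('side'); st=arm.get_state(); t,T=tool(st); print(st['t'],t,st['ee_rot'],st['width'])
P=cloud('side',d,p); Q=(P-t)@T
m=(d>0)&(np.abs(Q[...,0])<.03)&(np.abs(Q[...,1])<.03)&(Q[...,2]>.182)&(Q[...,2]<.29)
q=Q[m]
for z in np.arange(.185,.29,.01):
    k=np.abs(q[:,2]-z)<.005
    if k.sum()>1: print(round(z,3),k.sum(),np.round(q[k].mean(0),4))
if len(q): print('lowest tool z',q[:,2].max())
ij=np.argwhere(m); c=ij.mean(0).astype(int) if len(ij) else [210,280]
v=min(max(c[0],90),330);u=min(max(c[1],120),440)
cv2.imwrite(f'pics/{n}c.png',cv2.resize(im[v-90:v+90,u-120:u+120,::-1],None,fx=3.3,fy=3.3))
print(c,'cam dir in tool',T.T@(np.array(p['position'])-t))
r=finder.find_in('side','scriber'); print([(np.round(x['xyz'],4),round(x['score'],2)) for x in r[:2]])
E
python3 s.py s1
```

```text
18.9 [0.50002841 0.2417182  0.40486481] [ 3.14062910e+00 -3.24112598e-04 -1.44239135e+00] 0.012815139204857879
0.185 25 [-0.0041  0.0016  0.1861]
0.195 44 [-0.0029  0.0027  0.1951]
0.205 37 [-0.0035  0.0023  0.205 ]
0.215 63 [-0.0031  0.0027  0.2164]
0.225 43 [-0.004   0.0032  0.223 ]
0.235 30 [-0.0031  0.0019  0.2351]
0.245 22 [-0.0019  0.0018  0.2451]
0.255 18 [-0.0009  0.0008  0.2552]
0.265 11 [0.0003 0.0004 0.265 ]
0.275 2 [ 1.000e-04 -3.000e-04  2.718e-01]
lowest tool z 0.27306608387092335
[249 202] cam dir in tool [-0.54299791  0.38536119 -0.24415079]
[(array([0.5157, 0.102 , 0.0377]), 0.73), (array([0.4955, 0.2466, 0.1945]), 0.54)]
```

View pics/s1c.png

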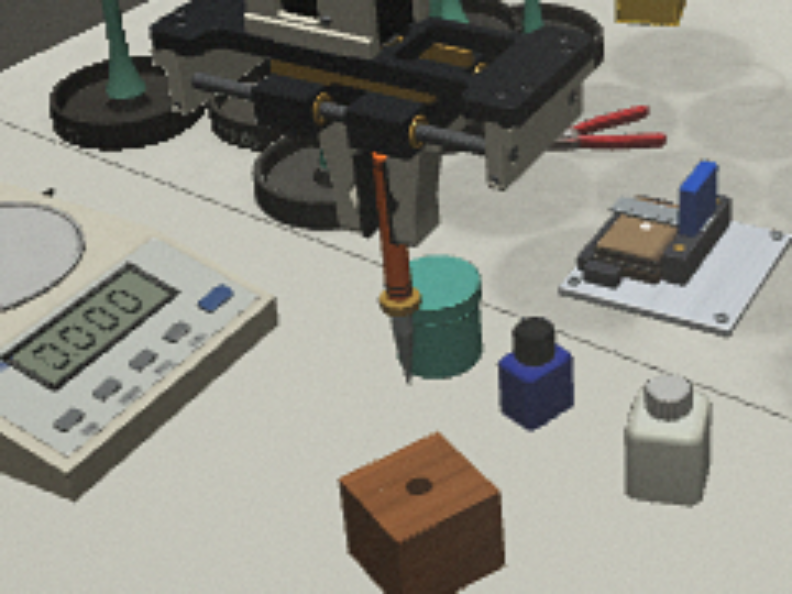

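Request:
play_rows([
  [[0.02,-0.001,0,0],[0.065,-0.003,0,0],[0.115,-0.005,0,0],[0.165,-0.007,0,0],[0.215,-0.009,0,0]],
])

```text
t: 19.58
eef_pos: [0.5366, 0.0275, 0.405]
ee_rot: [3.141, -0.0, -1.442]
force: [1.2, -0.1, -0.5]
width: 0.0124
```

Request:
play_rows([
  [[0.05,-0.002,0,0],[0.09,-0.004,0.01,0],[0.116,-0.0054,0.03,0],[0.116,-0.0054,0.05,0],[0.116,-0.0054,0.06,0]],
])

```text
t: 20.2
eef_pos: [0.5563, -0.0857, 0.3437]
ee_rot: [3.139, -0.0, -1.444]
force: [0.2, -0.4, -0.3]
width: 0.0123
```

Request:
play_rows([
  [[0,0,0,0],[0,0,0,0]],
])

```text
t: 20.45
eef_pos: [0.5573, -0.0843, 0.3461]
ee_rot: [-3.141, -0.0, -1.442]
force: [1.2, 0.1, -0.4]
width: 0.0124
```

```bash
cat > c.py <<'E'
from h import *
import sys
n=sys.argv[1]; st=arm.get_state(); t,T=tool(st); print(st['t'],t,st['ee_rot'],st['force'],st['width'])
for c in ('side','top'):
    im,d=save(c,n+c); p=cams.camera_params(c); P=cloud(c,d,p); Q=(P-t)@T
    hsv=cv2.cvtColor(im,cv2.COLOR_RGB2HSV)
    m=(d>0)&(np.abs(Q[...,0])<.03)&(np.abs(Q[...,1])<.03)&(Q[...,2]>.225)&(P[...,2]>.04)&(np.hypot(Q[...,0],Q[...,1])<.015)
    q=P[m]
    if len(q):
        for z in np.arange(q[:,2].min(),q[:,2].min()+.05,.006):
            k=np.abs(q[:,2]-z)<.003
            if k.sum(): print(c,round(z,4),k.sum(),np.round(q[k].mean(0),4))
    w=(cv2.inRange(hsv,(0,0,170),(180,70,255))>0)&(d>0)&(np.linalg.norm(P-[.5567,-.085,.03],axis=-1)<.012)&(P[...,2]>.022)&(P[...,2]<.04)
    if w.sum(): print(c,'dot',w.sum(),np.round(P[w].mean(0),4),np.argwhere(w).mean(0))
    if c=='side':
        K=p['intrinsics'];A=R.from_euler('xyz',p['attitude']).as_matrix(); x=A.T@(np.array([.5567,-.085,.03])-p['position']); u,v=(K@x/x[2])[:2].astype(int); print('dot pix pred',u,v)
        cv2.imwrite(f'pics/{n}c.png',cv2.resize(im[v-60:v+45,u-70:u+70,::-1],None,fx=5,fy=5,interpolation=cv2.INTER_CUBIC))
E
python3 c.py f1
```

```text
20.45 [ 0.55728862 -0.08430177  0.34613382] [-3.14062508e+00 -2.30321380e-04 -1.44151274e+00] [ 1.17449219  0.09153854 -0.40720669] 0.012419665042592131
side 0.0684 1 [ 0.5588 -0.0882  0.0684]
side 0.0744 2 [ 0.5568 -0.085   0.0748]
side 0.0804 4 [ 0.5581 -0.0851  0.0797]
side 0.0864 4 [ 0.5566 -0.0827  0.0868]
side 0.0924 6 [ 0.5561 -0.0834  0.0924]
side 0.0984 9 [ 0.5555 -0.0818  0.0984]
side 0.1044 10 [ 0.5559 -0.0825  0.1044]
side 0.1104 11 [ 0.5548 -0.0825  0.1107]
side 0.1164 7 [ 0.5542 -0.0813  0.1156]
side dot 9 [ 0.5567 -0.0864  0.0293] [226.66666667 277.44444444]
dot pix pred 277 226
```

Request:
play_rows([
  [[0,0,0.012,0],[0,0,0.022,0],[0,0,0.03,0],[0,0,0.033,0],[0,0,0.033,0]],
])

```text
t: 21.18
eef_pos: [0.5571, -0.0845, 0.3121]
ee_rot: [3.141, -0.0, -1.442]
force: [-0.0, 0.4, -1.1]
width: 0.0128
```

```bash
python3 c.py f2
```

```text
21.175 [ 0.55707734 -0.08450234  0.31210968] [ 3.14107422e+00 -8.41124247e-05 -1.44221885e+00] [-0.03546067  0.42574981 -1.0863467 ] 0.012805938157195672
side 0.0415 2 [ 0.5566 -0.0844  0.0421]
side 0.0475 3 [ 0.5562 -0.0852  0.0478]
side 0.0535 6 [ 0.5561 -0.0836  0.0538]
side 0.0595 6 [ 0.5561 -0.0838  0.0592]
side 0.0655 7 [ 0.5555 -0.0841  0.0653]
side 0.0715 11 [ 0.5556 -0.0811  0.0726]
side 0.0775 9 [ 0.5543 -0.083   0.0776]
side 0.0835 6 [ 0.5544 -0.0805  0.0823]
side dot 7 [ 0.556  -0.0852  0.0288] [227.14285714 277.42857143]
dot pix pred 277 226
```

View pics/f2c.png

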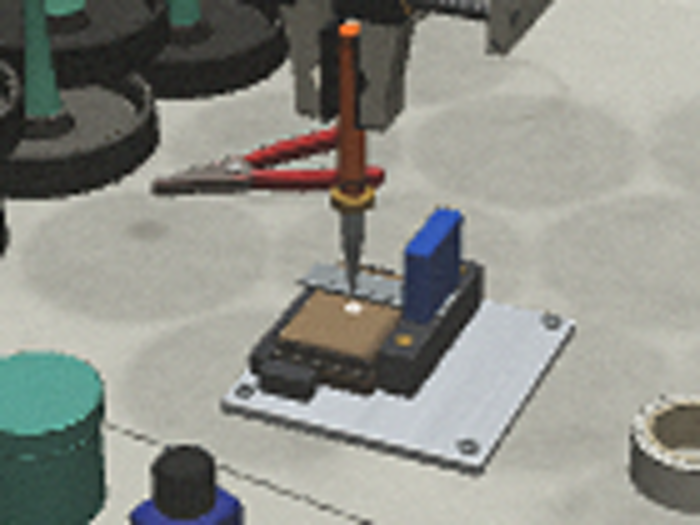

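Request:
play_rows([
  [[0,0,0.0015,0],[0,0,0.0015,0],[0,0,0.0015,0],[0,0,0.0015,0],[0,0,0.0015,0]],
])

```text
t: 21.9
eef_pos: [0.5571, -0.0845, 0.3109]
ee_rot: [-3.141, 0.0, -1.442]
force: [0.7, -0.3, -1.3]
width: 0.0128
```

```bash
python3 c.py f3; python3 - <<'E'
from h import *
im,d=cams.grab_frame('top')
for q in ['flux_bottle','ink_bottle','teal_jar','tape_roll','pliers']:
    r=finder.find_in('top',q); print(q,[(np.round(x['xyz'],4).tolist(),round(x['score'],2)) for x in r[:1]])
s=arm.get_state(); print(s['t'],abs(s['qd']).max(),s['width'],job_done())
E
```

```text
21.9 [ 0.55705914 -0.0844975   0.31092384] [-3.14147851e+00  2.30566759e-05 -1.44225957e+00] [ 0.74100211 -0.27269027 -1.2536971 ] 0.012788722927572127
side 0.041 1 [ 0.5564 -0.084   0.041 ]
side 0.047 3 [ 0.5552 -0.0837  0.0471]
side 0.053 5 [ 0.5564 -0.0832  0.0525]
side 0.059 7 [ 0.5549 -0.0831  0.0586]
side 0.065 7 [ 0.5567 -0.0829  0.0652]
side 0.071 9 [ 0.555  -0.0821  0.0704]
side 0.077 13 [ 0.5551 -0.082   0.0771]
side 0.083 7 [ 0.5548 -0.08    0.0839]
side dot 8 [ 0.5567 -0.0867  0.0281] [227.  277.5]
dot pix pred 277 226
flux_bottle [([0.4161, 0.094, 0.0558], 0.5)]
ink_bottle [([0.5194, 0.0928, 0.0461], 0.79)]
teal_jar [([0.51, -0.0495, 0.0091], 0.69)]
tape_roll [([0.3766, -0.0863, 0.0268], 0.71)]
pliers [([0.6705, -0.2324, 0.0095], 0.54)]
the job is handed in; nothing more can be done
22.3 0.0018084119659715614 0.012424892187951078 None
```

I stood the square on the plate, flush against the mould and let go of. I then carried the scriber over the bottles, and it is held still just above the white dot. The job is handed in at 22.3 s; no verdict is reported.

- **Square:** After the first placing, the blade edge was about 9 mm right of the dot. I gripped it again and slid it about 4.5 mm along the mould. The wrist picture then showed the edge about 5 mm right of the dot's centre and the dot uncovered. The grip was 34 mm in front of the dot, and the square was within about 1° of parallel. I did not measure the square again after that.
- **Scriber:** The gripper reads 12.8 mm on the 13 mm handle. The point is roughly 5–7 mm above the dot and within about 3 mm of it sideways. Contact force reads only the scriber's weight plus noise.
- **Check that disagreed:** The height of the point is uncertain by a few millimetres. The side picture before the last 1.5 mm lowering gave about 7 mm, the arm's own pose now gives about 7 mm, and the sparse side depth suggests a little more.
- **Bottles, jar, tape and pliers:**
  - The arm passed well above all of them and met no contact force.
  - In the last top view the finder put the ink bottle and tape where they were.
  - It put the flux bottle about 18 mm, the pliers about 27 mm and the jar about 160 mm from their first readings.
  - I think these are false readings: the arm hides part of that view, and the jar reading lies on the fixture plate. The last side picture shows the jar and pliers looking undisturbed.
  - I did not check this further before handing in.

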